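# Shut, latch and start the vacuum sealer

### The job

Start the vacuum sealer with the jar in it: swing its open lid down until it is fully shut, without slamming it, then slide the steel latch all the way across over the lid's tongue, and only then press the larger of the two round buttons fully down, keep it down for about a second and let it spring back up. Do not press the smaller button, do not slide the latch before the lid is shut, and leave the jar standing in the chamber and the bottle, pepper mill and bowl where they are.

Things in the scene. Friction and masses are not known exactly. Their poses are not given: they have to be found in the camera images.
- sealer: chamber vacuum sealer, fixed to the counter: a low aluminium box 320 (x) x 340 (y) x 100 mm high. Origin: centre of its underside; x points from its front deck to its rear hinge, y along its width, z up. Its front 100 mm (x -160 to -60 mm) is a flat deck at z = 100 mm that carries the latch and the buttons; behind it is the open chamber (x -60 to 120 mm, floor at z = 20 mm)
- lid (a joint): angle of the sealer's lid (rad): 0 = fully shut, lying flat on the chamber rim; grows as the front edge rises, up to 1.3. A stiff hinge: it stays where it is left. The lid is a clear window in a dark steel frame, 330 mm wide, 14 mm thick, reaching 200 mm from the hinge axis, with a flat steel tongue 50 mm wide, 6 mm thick, reaching 28 mm further at the middle of its front edge
- lid_hinge (a point): point on the lid's hinge axis, at mid-width: 135 mm behind the sealer's origin (+x), 104 mm above the counter; the axis runs along the sealer's y. The lid's outer face lies 11 mm to the outside of this axis. Its frame turns with the lid
- lid_edge (a point): middle of the lid's front edge, on its outer (upper) face, 200 mm from the hinge axis; moves with the lid, at 115 mm above the counter when shut
- latch (a joint): slide of the latch (m): 0 = fully open, 0.060 = fully across (over the lid's tongue); grows as the latch moves towards the sealer's +y; light friction (about 2.5 N), stays where it is left
- latch_fin (a point): centre of the top of the latch's upright fin. The latch is a steel plate on the deck, 90 mm long (sealer's y), 34 mm wide (x), with its upper face 116 mm above the counter; at its middle stands a fin 14 mm thick (y), 34 mm wide (x), with its top 147 mm above the counter. Frame axes as the sealer's. It lies on the sealer's -y half, 95 mm in front of the origin
- start (a joint): travel of the large button (m): 0 = up, 0.008 = fully down; about 6 N holds it down, a spring returns it
- start_top (a point): centre of the top face of the large start button: a round steel cap 42 mm in diameter, in a flat black housing of 58 mm, on the deck; when up its top is 122 mm above the counter and 10 mm above its housing. It moves down with the button. The two buttons stand side by side, 65 mm apart on the +y half of the deck, in either order
- vent (a joint): travel of the small button (m): 0 = up, 0.008 = fully down; not to be pressed
- vent_top (a point): centre of the top face of the small vent button: a round steel cap 24 mm in diameter in a black housing of 40 mm, as high as the large one
- jar: low white jar with a steel cap, 90 mm in diameter, 66 mm high, standing in the chamber; origin: centre of its underside, z up. It fits under the shut lid
- wine: green wine bottle with a white label, 74 mm in diameter, 290 mm high, standing beside the sealer; origin: centre of its underside, z up
- mill: dark wooden pepper mill, 56 mm in diameter, 160 mm high, standing beside the sealer; origin: centre of its underside, z up
- bowl: white bowl, 140 mm across the rim, 65 mm high, on the counter beside the sealer; origin: centre of its underside, z up
There are look-alikes about, which are no part of the job. Leave any blue look-alike of the bowl alone. Several things have the shape of the mill; the one meant has the colours described above.

How it is judged (in metres and radians):
On the way, in this order (a step that is already met when the one before it is completed fails the run):
1. the lid is fully shut (value of joint lid below 0.03 rad), for 0.1 s.
2. the latch is fully across (value of joint latch above 0.055 m), for 0.1 s.
3. the large button is fully down, for at least 0.3 s (value of joint start above 0.0072 m), for 0.3 s.
At the end, for the whole second after the job is handed in: the lid is fully shut (under 0.03 rad), the latch fully across (over 55 mm of its 60 mm), both buttons are up again (under 1 mm of travel), the jar stands upright (within 0.1 rad) at rest on the chamber floor, and bottle, mill and bowl stand upright within 30 mm of where they were (value of joint lid below 0.03 rad and value of joint latch above 0.055 m and value of joint each of start, vent below 0.001 m and angle between each of jar, wine, mill, bowl's own z axis and vertical below 0.1 rad and z of jar in the frame of sealer between 0.01 and 0.03 m and linear speed of jar below 0.02 m/s and distance of each of wine, mill, bowl from where it was at the start of the episode below 0.03 m); the robot touches nothing.
It fails at once if the lid is slammed (closing faster than 2.5 rad/s) (velocity of joint lid below -2.5 rad/s).
It fails at once if the small button is pressed (over 3 mm) (value of joint vent above 0.003 m).
It fails at once if the latch is slid across (over 35 mm) while the lid is open (over 0.1 rad) (value of joint latch above 0.035 m and value of joint lid above 0.1 rad).
It fails at once if the large button is pressed (over 4 mm) while the latch is not across (under 45 mm) (value of joint start above 0.004 m and value of joint latch below 0.045 m).
It fails at once if the bottle, mill or bowl is knocked (moved over 30 mm or tipped over 0.3 rad) (distance of any of wine, mill, bowl from where it was at the start of the episode above 0.03 m or angle between any of wine, mill, bowl's own z axis and vertical above 0.3 rad).
It also fails if it takes over 54 s, if anything falls off the work surface, if the arm or the gripper's body presses on something with over 40 N, if the wrist force passes 120 N, or if a joint passes its speed limit or range.

### The arm

A 6-joint arm with a two-finger parallel gripper is mounted at the origin on the work surface. World frame = base frame: x ahead of the robot, y to its left, z up, the work surface at z = 0. Lengths are in m, angles in degrees, forces in N, time in s.
With the tool pointing down it reaches from about 0.25 to 0.725 m from the base axis. Payload 9.7 kg.
Tool frame: the origin (TCP) lies midway between the tips of the shut fingers; the grasp point (between the pads) lies 19 mm behind it; z points along the fingers, y is the line along which they close (so a half turn about z gives the same grasp; the last joint's range is limited). The gripper opens to 85 mm and grips with 20 to 120 N. Pads are 22 mm wide; open, the fingers measure 114 mm over their backs; the gripper's body (76 mm by 85 mm) begins 54 mm behind the grasp point. The pads swing forward as they close: fully open they stand 13 mm farther back than shut.
Start: joints at [-67.724, 4.979, 10.078, 95.1, 0, 90], TCP at [0.208, -0.509, 0.192] pointing down, gripper open.
Joint ranges: [-179.16, 179.16], [-48.56, 103.87], [-65.8, 70.77], [-126.05, 130.52], [-82.76, 87.17], [-180, 180]. Speed limits (degrees/s): [127.2, 127.2, 147.25, 180, 180, 180].

### API

Orientations are given as [roll, pitch, yaw] about the fixed x, y, z axes, in that order (R = Rz(yaw) Ry(pitch) Rx(roll)).
In Python, from workcell import readout, imaging, bot, spotter gives the robot as it stands.
- The arm moves only by the shell command python3 -m jog 'ROWS' [FORCE]. ROWS is JSON, a list of rows, each an object with "rotation": the turn, a rotation vector about the world's x, y, z in degrees, a list of three; "translation": the shift along the world's x, y, z in mm, a list of three; "grip": the finger opening in mm, from 0 to 85.4. In form: [{"rotation": [wx, wy, wz], "translation": [dx, dy, dz], "grip": grip}, ...]. A call has 1 to 20 rows; each row is the pose to reach, as a shift and turn from the pose commanded when the call began; what a row does not reach only later rows make up. A row lasts 1/10 s, in which the tool goes at most 50 mm and 8.59 degrees, less where a joint would pass 70% of its speed; a pose out of reach is approached as far as the arm can. A call with a gripper value outside its range is refused whole. The fingers move at their own pace and stop on an object; FORCE is the grip in N (left out, the last holds). Time passes only in rows, so rows that repeat a pose let the fingers close. It gives the time, the measured TCP pose, the force, the opening and the grip force at its end, in the units of the state.
- readout.get_obs(): the state, without advancing time (a new reading comes with each control period).
- imaging.camera(name): name is "scene" or "top"; returns (picture, depth): 480x640x3 uint8, red, green, blue; 480x640 float32, m along the optical axis (not along the pixel's ray), 0 where there is no reading.
- imaging.camera_info(name): a dict with "vertical_fov" (degrees; the focal length in pixels is half the picture's height over the tangent of half this angle, whatever the lens; pixels are square), "cx", "cy" (the principal point, pixels), "extrinsics" (4x4, takes a point from camera to world coordinates). Camera axes: x right, y down, z forward; pixel columns grow to the right and rows downward; lengths in m; the calibration is good to about 2 mm. A picture is of the moment at which its call begins. camera_info takes no time and is no camera call.
- bot.job_done(): hands the job in; it is judged then, once.
Trained networks look in the newest picture that a camera, given by its name, has taken for a name from the list of things; names that differ only in an ending like _2 or _b are one class to them, and where a whole thing is asked for, a point or a joint stands for the part that bears it (a point fixed in the world has none). Each returns a list of dicts, best first, with "confidence" (0 to 1); they miss things now and then, are a little off and sometimes report something else, mostly with a low value. They report only what shows in the picture. A call takes as long as a camera call. They do not tell look-alikes from the thing itself.
- spotter.spot_in(camera, target): "box" ([centre column, centre row, width, height] in pixels, round what is visible of it).
- spotter.mark_of(camera, target): "uv" ([column, row] in pixels: a listed point, or the origin of a listed thing).
The state is a dict: "time": time; "q": joint angles; "qd": joint speeds; "joint_efforts": joint torques, N m; "ee_pos": TCP position; "tcp_rot": TCP orientation; "wrist_force": force on the tool from outside, world axes, zero at the start; "torque": the same for the moment, N m; "opening": finger opening in m; "grasp_force": force on a finger pad.
Only numpy, scipy, OpenCV 4.12 (cv2) and the standard library are available. Lean on these libraries where they do the work, as an engineer would, in place of code of your own. Each camera call takes 0.05 s, during which the arm holds its last target. There are 200 camera calls.

## Working session

There is one attempt and no reset: what is moved stays moved. The work goes in short steps, Python scripts to look and compute and a shell command to move; the robot and the scene stay as the last step left them, time stands still between calls to the robot, and variables do not carry over. Pictures are saved under pics/ and viewed, at most 10 in all, crops included, and the job is handed in when it is done.

```bash
mkdir -p pics; cat > h.py <<'E'
import numpy as np, cv2
from workcell import readout, imaging, bot, spotter
def cam(n):
    p,d=imaging.camera(n); i=imaging.camera_info(n)
    return p,d,i
def px2w(i,uv,z):  # depth
    f=240/np.tan(np.radians(i["vertical_fov"])/2)
    c=np.array([(uv[0]-i["cx"])/f*z,(uv[1]-i["cy"])/f*z,z,1])
    return (np.array(i["extrinsics"])@c)[:3]
def px2plane(i,uv,h):
    T=np.array(i["extrinsics"]); a=px2w(i,uv,1.0); o=T[:3,3]; d=a-o
    return o+d*(h-o[2])/d[2]
def dep(d,uv,r=2):
    u,v=int(round(uv[0])),int(round(uv[1])); w=d[max(0,v-r):v+r+1,max(0,u-r):u+r+1]; w=w[w>0]
    return np.median(w) if w.size else 0
E
python3 - <<'E'
from h import *
print(readout.get_obs())
ims=[]
for n in("scene","top"):
    p,d,i=cam(n); print(n,i["vertical_fov"],i["cx"],i["cy"],np.array(i["extrinsics"]).round(3).tolist())
    cv2.imwrite(f"pics/{n}0.png",p[:,:,::-1])
    for t in("lid_hinge","lid_edge","latch_fin","start_top","vent_top","jar","wine","mill","bowl","sealer"):
        for r in spotter.mark_of(n,t)[:3]:
            z=dep(d,r["uv"]); print(n,t,np.round(r["uv"],1),round(r["confidence"],2),px2w(i,r["uv"],z).round(3) if z else None)
E
```

```text
{'time': 0.0, 'q': array([-6.77227298e+01,  5.00985439e+00,  1.00331476e+01,  9.50979940e+01,
        5.63272789e-04,  8.99995818e+01]), 'qd': array([-0.01715654,  0.01591689,  0.02559044, -0.006059  , -0.01962973,
        0.0564142 ]), 'joint_efforts': array([ 4.56375501e-04, -5.20387959e+01,  4.64805114e+01,  1.62145577e-02,
        9.78363255e-05,  8.62421473e-06]), 'ee_pos': array([ 0.20839665, -0.50868987,  0.19178334]), 'tcp_rot': array([-1.79925299e+02, -5.63817602e-04,  2.22776877e+01]), 'wrist_force': array([ 0.49209931, -0.11492461, -0.06127186]), 'torque': array([ 0.01228025, -0.01705821, -0.02153566]), 'grasp_force': 0.0, 'opening': 0.08548070981725428}
scene 49.706773489600714 319.71333613557243 241.0086029657755 [[0.917, 0.264, -0.301, 0.902], [0.4, -0.641, 0.655, -0.762], [-0.02, -0.721, -0.693, 0.971], [0.0, 0.0, 0.0, 1.0]]
scene lid_hinge [417.5 256.2] 0.85 [0.757 0.101 0.101]
scene lid_edge [353.3 203.2] 0.64 [0.599 0.087 0.223]
scene latch_fin [313.4 238.2] 0.91 [0.526 0.024 0.143]
scene start_top [328.1 206.5] 0.66 [0.503 0.165 0.122]
scene start_top [353.9 204.4]
[... 619 characters left out ...]

top lid_hinge [280.4 160.6] 0.66 [0.746 0.087 0.125]
top lid_edge [281.9 214.9] 0.8 [0.6   0.087 0.223]
top latch_fin [326.1 260.9] 0.7 [0.524 0.015 0.147]
top start_top [254.1 272.6] 0.57 [0.519 0.156 0.124]
top vent_top [222.  277.6] 0.6 [0.515 0.219 0.123]
top jar [295.7 206.8] 0.37 [0.618 0.062 0.208]
top wine [170.5 209.4] 0.8 [0.67  0.321 0.103]
top mill [432.9 209. ] 0.84 [ 0.63  -0.228  0.062]
top mill [408.  169.3] 0.73 [ 0.73  -0.191  0.049]
top bowl [156.8 289.5] 0.83 [0.523 0.387 0.004]
top bowl [167.5 385.3] 0.69 [0.319 0.368 0.004]
top bowl [297.2 209.1] 0.58 [0.611 0.06  0.217]
top sealer [291.3 232.4] 0.66 [0.618 0.082 0.021]
top sealer [278.9 161.4] 0.26 [0.745 0.09  0.124]
```

View pics/scene0.png

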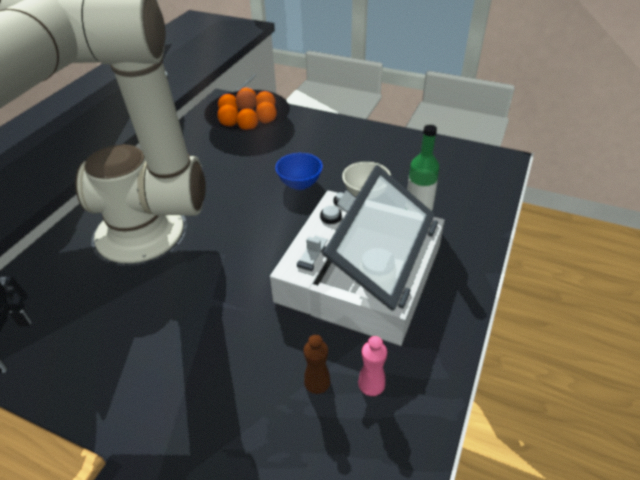

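View pics/top0.png

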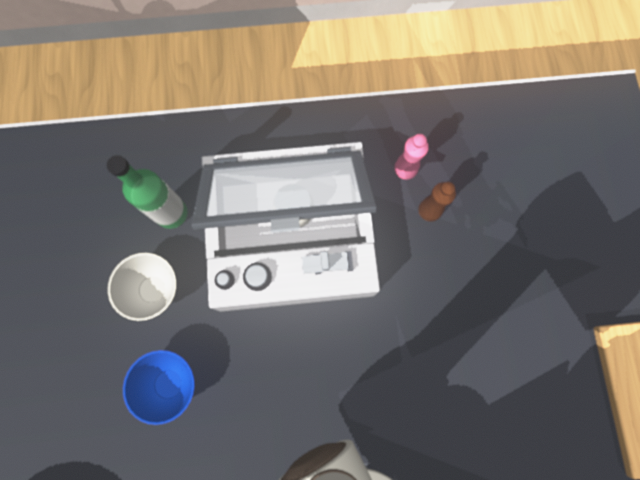

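```bash
python3 - <<'E'
import cv2
p=cv2.imread("pics/top0.png")[190:310,190:360]
cv2.imwrite("pics/crop0.png",cv2.resize(p,None,fx=4.5,fy=4.5,interpolation=cv2.INTER_CUBIC))
E
```

```text
(no output)
```

View pics/crop0.png

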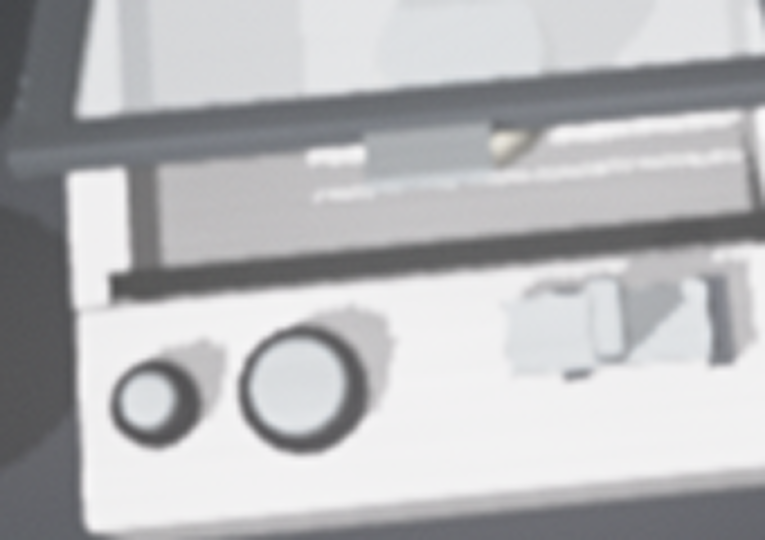

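Top picture: the large start button is at (256,276), with the small vent button left of it at (223,279). The fin is at (324,261) and the lid tongue at (290,222). Look-alikes: bowls are white (142,287), the one meant, and blue (158,387); mill shapes are brown (437,200), the one meant, and pink (412,160), plus the bottle at (150,200). The crop confirms the large button is the inner one.

```bash
python3 - <<'E'
from h import *
p,d,i=cam("top")
T=np.array(i["extrinsics"]);f=240/np.tan(np.radians(i["vertical_fov"])/2)
v,u=np.mgrid[:480,:640]
C=np.stack([(u-i["cx"])/f*d,(v-i["cy"])/f*d,d],-1)
W=C@T[:3,:3].T+T[:3,3]
m=(d>0)&(W[...,2]>.094)&(W[...,2]<.106)&(u>195)&(u<390)&(v>135)&(v<320)
m=cv2.morphologyEx(m.astype(np.uint8),cv2.MORPH_OPEN,np.ones((3,3)))>0
r=cv2.minAreaRect(W[m][:,:2].astype(np.float32)*1000);print("rect",r,m.sum())
print(cv2.boxPoints(r).round())
for n,uv,h in(("start",(256,275.5),.122),("vent",(223.3,279.3),.122),("fin",(324.4,261),.147)):
    print(n,px2plane(i,uv,h).round(4),px2w(i,uv,dep(d,uv)).round(4))
# lid front edge bar points
m=(d>0)&(u>198)&(u<375)&(v>150)&(v<225)&(W[...,2]>.15)&(p.max(2)<110)
P=W[m];print(m.sum(),P[:,2].max())
A=np.c_[P[:,:2],np.ones(len(P))];c=np.linalg.lstsq(A,P[:,2],rcond=None)[0]
print("lid plane",c,"slope deg",np.degrees(np.arctan(np.hypot(c[0],c[1]))),"dir",np.degrees(np.arctan2(-c[1],-c[0])))
for a in((205,220),(280,217),(370,208)):print(a,px2w(i,a,dep(d,a,1)).round(3))
E
```

```text
rect ((621.95751953125, 83.26097106933594), (339.8737487792969, 321.72552490234375), 89.99298858642578) 9063
[[461. -87.]
 [783. -87.]
 [783. 253.]
 [461. 253.]]
start [0.5132 0.1533 0.122 ] [0.5128 0.153  0.1246]
vent [0.512 0.217 0.122] [0.5117 0.2167 0.1235]
fin [0.5242 0.0185 0.147 ] [0.5244 0.0185 0.146 ]
847 0.22573912161218668
lid plane [-6.83900849e-01  5.95034546e-05  6.34495266e-01] slope deg 34.36825761332181 dir -0.004985074678932661
(205, 220) [0.606 0.224 0.22 ]
(280, 217) [0.597 0.091 0.223]
(370, 208) [ 0.598 -0.07   0.224]
```

```bash
python3 -m jog '[{"rotation":[0,0,0],"translation":[0,0,50],"grip":0},{"rotation":[0,0,-8],"translation":[30,50,70],"grip":0},{"rotation":[0,0,-16],"translation":[60,95,70],"grip":0},{"rotation":[0,0,-22.3],"translation":[90,140,70],"grip":0},{"rotation":[0,0,-22.3],"translation":[404,594,70],"grip":0},{"rotation":[0,0,-22.3],"translation":[404,594,70],"grip":0},{"rotation":[0,0,-22.3],"translation":[404,594,70],"grip":0},{"rotation":[0,0,-22.3],"translation":[404,594,70],"grip":0},{"rotation":[0,0,-22.3],"translation":[404,594,70],"grip":0},{"rotation":[0,0,-22.3],"translation":[404,594,70],"grip":0},{"rotation":[0,0,-22.3],"translation":[404,594,70],"grip":0},{"rotation":[0,0,-22.3],"translation":[404,594,70],"grip":0},{"rotation":[0,0,-22.3],"translation":[404,594,70],"grip":0},{"rotation":[0,0,-22.3],"translation":[404,594,70],"grip":0},{"rotation":[0,0,-22.3],"translation":[404,594,70],"grip":0},{"rotation":[0,0,-22.3],"translation":[404,594,70],"grip":0},{"rotation":[0,0,-22.3],"translation":[404,594,70],"grip":0},{"rotation":[0,0,-22.3],"translation":[404,594,70],"grip":0}]'
```

```text
time: 2.95
ee_pos: [0.6147, 0.0488, 0.262]
tcp_rot: [-178.4, 0.1, 3.7]
wrist_force: [0.1, 1.4, -0.5]
opening: 0.0004
grasp_force: 0.0
```

```bash
python3 -m jog '[{"rotation":[0,0,0],"translation":[0,0,0],"grip":0},{"rotation":[0,0,0],"translation":[0,0,0],"grip":0}]'
```

```text
time: 3.15
ee_pos: [0.6142, 0.0478, 0.2632]
tcp_rot: [-178.4, 0.0, 3.7]
wrist_force: [0.4, 0.5, 0.4]
opening: 0.0001
grasp_force: 0.0
```

```bash
python3 -m jog '[{"rotation":[0,0,-3.7],"translation":[-2,37,0],"grip":0},{"rotation":[0,0,-3.7],"translation":[-2,37,-20],"grip":0},{"rotation":[0,0,-3.7],"translation":[-3,37,-30],"grip":0},{"rotation":[0,0,-3.7],"translation":[-4,37,-40],"grip":0},{"rotation":[0,0,-3.7],"translation":[-6,37,-48],"grip":0},{"rotation":[0,0,-3.7],"translation":[-11,37,-56],"grip":0},{"rotation":[0,0,-3.7],"translation":[-16,37,-64],"grip":0},{"rotation":[0,0,-3.7],"translation":[-21,37,-72],"grip":0},{"rotation":[0,0,-3.7],"translation":[-25,37,-80],"grip":0}]'
```

```text
time: 4.05
ee_pos: [0.591, 0.0517, 0.1828]
tcp_rot: [-176.8, 0.1, 3.3]
wrist_force: [-2.2, 1.2, 3.4]
opening: -0.0001
grasp_force: 1.7
```

```bash
python3 -m jog '[{"rotation":[0,0,0],"translation":[-4,0,-9],"grip":0},{"rotation":[0,0,0],"translation":[-8,0,-18],"grip":0},{"rotation":[0,0,0],"translation":[-10,0,-27],"grip":0},{"rotation":[0,0,0],"translation":[-12,0,-36],"grip":0},{"rotation":[0,0,0],"translation":[-14,0,-44],"grip":0},{"rotation":[0,0,0],"translation":[-15,0,-51],"grip":0},{"rotation":[0,0,0],"translation":[-16,0,-57],"grip":0},{"rotation":[0,0,0],"translation":[-16,0,-61],"grip":0}]'; python3 - <<'E'
from h import *
p,d,i=cam("scene");cv2.imwrite("pics/s1.png",cv2.resize(p[130:350,220:500,::-1],None,fx=2.7,fy=2.7))
E
```

```text
time: 4.85
ee_pos: [0.5755, 0.0517, 0.1209]
tcp_rot: [-176.9, 0.1, 3.4]
wrist_force: [-1.2, 0.2, 0.7]
opening: -0.0002
grasp_force: 0.5
```

View pics/s1.png

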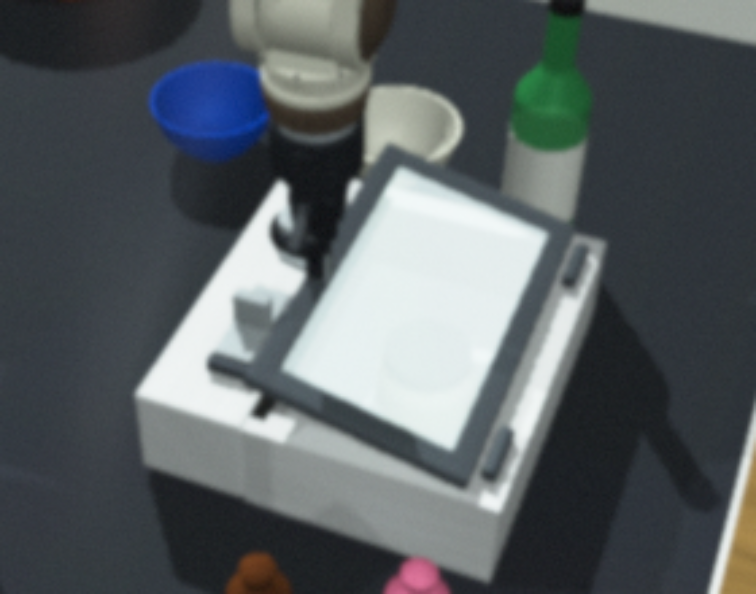

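```bash
python3 - <<'E'
from h import *
o=readout.get_obs();print(o["q"].round(1),o["ee_pos"],o["tcp_rot"],o["wrist_force"])
p,d,i=cam("top");cv2.imwrite("pics/t1.png",cv2.resize(p[130:330,180:400,::-1],None,fx=3,fy=3))
for n in("top","scene"):
  if n=="scene": p,d,i=cam(n)
  for r in spotter.mark_of(n,"lid_edge")[:2]: print(n,r,px2w(i,r["uv"],dep(d,r["uv"])))
E
```

```text
[  3.4   8.    5.4  87.5   3.1 180. ] [0.57536748 0.05165905 0.12040324] [-1.76873137e+02  1.50121486e-01  3.37893695e+00] [ 0.63013809 -0.77440472  0.05789365]
scene {'uv': [339.3, 221.6], 'confidence': 0.76} [0.58720515 0.03073812 0.21003486]
scene {'uv': [355.9, 273.9], 'confidence': 0.72} [ 0.65403141 -0.03697365  0.1359224 ]
```

View pics/t1.png

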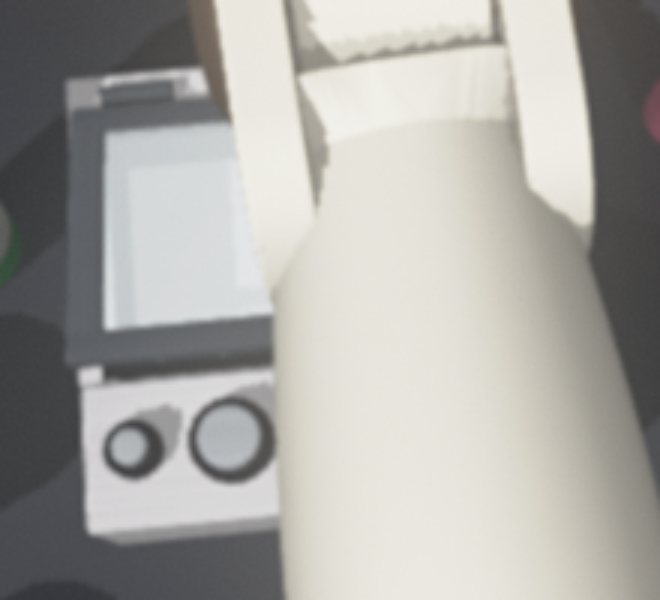

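```bash
python3 -m jog '[{"rotation":[0,0,0],"translation":[-1,0,-2],"grip":0},{"rotation":[0,0,0],"translation":[-2,0,-4],"grip":0},{"rotation":[0,0,0],"translation":[-2,0,-5],"grip":0},{"rotation":[0,0,0],"translation":[-2,0,-6],"grip":0}]'; python3 - <<'E'
from h import *
p,d,i=cam("scene")
T=np.array(i["extrinsics"]);f=240/np.tan(np.radians(i["vertical_fov"])/2)
v,u=np.mgrid[:480,:640]
W=np.stack([(u-i["cx"])/f*d,(v-i["cy"])/f*d,d],-1)@T[:3,:3].T+T[:3,3]
m=(d>0)&(p.max(2)<110)&(W[...,2]>.106)&(W[...,2]<.2)&(W[...,0]>.54)&(W[...,0]<.78)&(W[...,1]>-.1)&(W[...,1]<.02)
P=W[m]
for a in np.arange(.54,.78,.02):
    q=P[(P[:,0]>=a)&(P[:,0]<a+.02)]; print(a.round(2),len(q),np.median(q[:,2]).round(4) if len(q) else 0)
E
```

```text
time: 5.5
ee_pos: [0.5735, 0.0516, 0.1155]
tcp_rot: [-176.9, 0.1, 3.4]
wrist_force: [-0.5, 0.1, 1.1]
opening: -0.0001
grasp_force: 0.5
0.54 21 0.1121
0.56 257 0.1525
0.58 138 0.149
0.6 92 0.1437
0.62 102 0.1399
0.64 99 0.1357
0.66 103 0.1322
0.68 97 0.1275
0.7 93 0.1238
0.72 131 0.1192
0.74 262 0.1168
0.76 72 0.1115
```

```bash
python3 - <<'E'
from h import *
p,d,i=cam("scene")
T=np.array(i["extrinsics"]);f=240/np.tan(np.radians(i["vertical_fov"])/2)
e=readout.get_obs()["ee_pos"]
def pr(P):
    c=np.linalg.inv(T)@np.r_[P,1]; return c[:2]/c[2]*f+[i["cx"],i["cy"]]
print(e,pr(e),pr(e+[0,0,.05]))
u0,v0=270,170; k=6
q=cv2.resize(p[v0:v0+100,u0:u0+130],None,fx=k,fy=k,interpolation=cv2.INTER_CUBIC)[:,:,::-1].copy()
a=(pr(e)-[u0,v0])*k; cv2.circle(q,tuple(int(x) for x in a),6,(0,0,255),2)
for y in(-.08,.083,.248):
  for s,an in((.2,.2),):
    P=np.array([.757-s*np.cos(an)+.011*np.sin(an),y,.104+s*np.sin(an)+.011*np.cos(an)]);a=(pr(P)-[u0,v0])*k;cv2.circle(q,tuple(int(x) for x in a),6,(0,255,0),2);print(P,pr(P))
cv2.imwrite("pics/s2.png",q)
E
```

```text
[0.57344541 0.05160354 0.11542228] [336.95747346 244.5667862 ] [337.02542251 228.98823427]
[ 0.56317205 -0.08        0.1545146 ] [309.49803219 269.75967023]
[0.56317205 0.083      0.1545146 ] [338.00128043 222.9476776 ]
[0.56317205 0.248      0.1545146 ] [362.19137396 183.21934661]
```

View pics/s2.png

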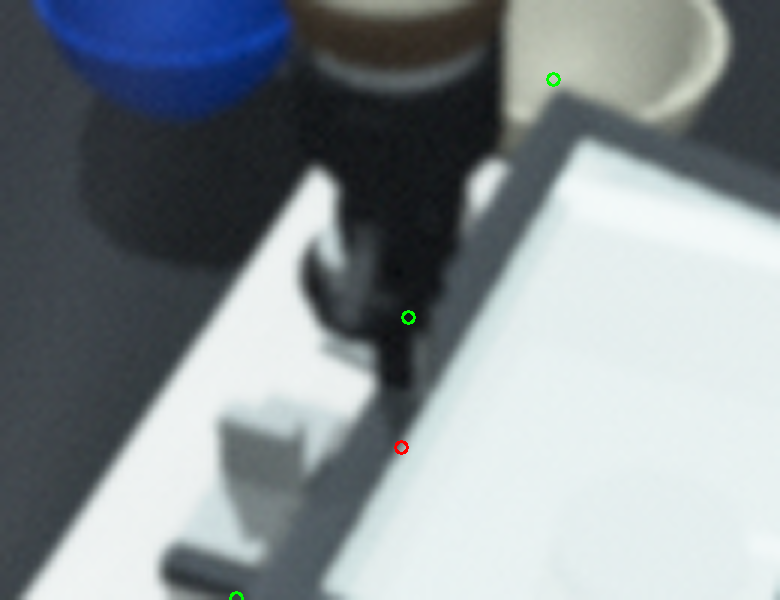

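```bash
cat > lid.py <<'E'
from h import *
p,d,i=cam("scene")
T=np.array(i["extrinsics"]);f=240/np.tan(np.radians(i["vertical_fov"])/2)
v,u=np.mgrid[:480,:640]
W=np.stack([(u-i["cx"])/f*d,(v-i["cy"])/f*d,d],-1)@T[:3,:3].T+T[:3,3]
m=(d>0)&(p.max(2)<110)&(W[...,2]>.106)&(W[...,2]<.25)&(W[...,0]>.57)&(W[...,0]<.73)&(W[...,1]>-.1)&(W[...,1]<.02)
P=W[m]; print("lid angle",-np.arctan(np.polyfit(P[:,0],P[:,2],1)[0]), len(P))
w=W[233:236,334:340].reshape(-1,3);print("tip px",np.median(w,0).round(4))
E
python3 lid.py
python3 -m jog '[{"rotation":[0,0,0],"translation":[0,0,-2],"grip":0},{"rotation":[0,0,0],"translation":[0,0,-5],"grip":0},{"rotation":[0,0,0],"translation":[0,0,-8],"grip":0},{"rotation":[0,0,0],"translation":[0,0,-8],"grip":0}]'; python3 lid.py
```

```text
lid angle 0.394445064497747 1080
tip px [0.5791 0.0356 0.1643]
time: 6.05
ee_pos: [0.5734, 0.0516, 0.1069]
tcp_rot: [-176.9, 0.1, 3.4]
wrist_force: [0.3, -0.2, 0.7]
opening: 0.0001
grasp_force: 0.0
lid angle 0.4077460252024467 1041
tip px [0.5793 0.0352 0.1657]
```

```bash
sed -i 's/W\[...,1\]<.02/W[...,1]<-.04/' lid.py; cat >> lid.py <<'E'
print("z near front",np.median(P[(P[:,0]<.59)][:,2]).round(4),"near back",np.median(P[(P[:,0]>.71)][:,2]).round(4))
c=335+np.arange(6);print("col profile z rows 215-250",[ (r,np.round(np.median(W[r,c],0),3).tolist(),p[r,c].mean().round()) for r in range(215,252,3)])
E
python3 lid.py
```

```text
lid angle 0.1557251056906821 776
tip px [0.5796 0.0348 0.1649]
z near front 0.1423 near back 0.12
col profile z rows 215-250 [(215, [0.588, 0.02, 0.238], np.float64(21.0)), (218, [0.587, 0.021, 0.229], np.float64(20.0)), (221, [0.584, 0.029, 0.212], np.float64(23.0)), (224, [0.585, 0.033, 0.199], np.float64(27.0)), (227, [0.588, 0.019, 0.204], np.float64(29.0)), (230, [0.587, 0.019, 0.195], np.float64(45.0)), (233, [0.581, 0.034, 0.169], np.float64(49.0)), (236, [0.582, 0.037, 0.158], np.float64(52.0)), (239, [0.578, 0.042, 0.143], np.float64(82.0)), (242, [0.581, 0.035, 0.142], np.float64(129.0)), (245, [0.584, 0.029, 0.139], np.float64(172.0)), (248, [0.588, 0.019, 0.139], np.float64(213.0)), (251, [0.591, 0.011, 0.137], np.float64(228.0))]
```

```bash
python3 -m jog '[{"rotation":[0,0,0],"translation":[0,0,-4],"grip":0},{"rotation":[0,0,0],"translation":[0,0,-8],"grip":0},{"rotation":[0,0,0],"translation":[0,0,-12],"grip":0},{"rotation":[0,0,0],"translation":[0,0,-15],"grip":0},{"rotation":[0,0,0],"translation":[0,0,-15],"grip":0}]'; python3 lid.py | grep -v col
```

```text
time: 6.65
ee_pos: [0.5733, 0.0516, 0.0919]
tcp_rot: [-176.9, 0.1, 3.4]
wrist_force: [0.4, -0.4, -0.3]
opening: -0.0002
grasp_force: 0.0
lid angle 0.0756398213057813 703
tip px [0.5885 0.0126 0.1878]
z near front 0.1283 near back 0.117
```

```bash
python3 -m jog '[{"rotation":[0,0,0],"translation":[0,0,-4],"grip":0},{"rotation":[0,0,0],"translation":[0,0,-8],"grip":0},{"rotation":[0,0,0],"translation":[0,0,-11],"grip":0},{"rotation":[0,0,0],"translation":[0,0,-13],"grip":0},{"rotation":[0,0,0],"translation":[0,0,-13],"grip":0}]'; python3 lid.py | grep -v col
```

```text
time: 7.2
ee_pos: [0.5735, 0.0516, 0.0792]
tcp_rot: [-176.9, 0.1, 3.4]
wrist_force: [0.7, -0.1, 0.5]
opening: 0.0
grasp_force: 0.0
lid angle 0.010760744023220534 634
tip px [0.5864 0.0306 0.1735]
z near front 0.1164 near back 0.1145
```

```bash
python3 -m jog '[{"rotation":[0,0,0],"translation":[0,0,-1],"grip":0},{"rotation":[0,0,0],"translation":[0,0,-2],"grip":0},{"rotation":[0,0,0],"translation":[0,0,-3],"grip":0},{"rotation":[0,0,0],"translation":[0,0,-3],"grip":0}]'; python3 lid.py | grep -v col
```

```text
time: 7.65
ee_pos: [0.5736, 0.0516, 0.0767]
tcp_rot: [-176.9, 0.1, 3.4]
wrist_force: [-0.3, -0.4, 1.0]
opening: -0.0002
grasp_force: 0.3
lid angle 0.002299274593174919 619
tip px [0.584  0.0316 0.1709]
z near front 0.1143 near back 0.1139
```

```bash
python3 -m jog '[{"rotation":[0,0,0],"translation":[0,0,-1],"grip":0},{"rotation":[0,0,0],"translation":[0,0,-2],"grip":0},{"rotation":[0,0,0],"translation":[0,0,-2],"grip":0}]'; python3 lid.py | grep -v col
python3 - <<'E'
from h import *
p,d,i=cam("scene");cv2.imwrite("pics/s3.png",cv2.resize(p[150:320,250:470,::-1],None,fx=3.5,fy=3.5,interpolation=cv2.INTER_CUBIC))
E
```

```text
time: 8.0
ee_pos: [0.5737, 0.0516, 0.0764]
tcp_rot: [-176.9, 0.0, 3.4]
wrist_force: [-5.9, -1.9, 12.9]
opening: -0.0002
grasp_force: 6.6
lid angle -0.00220776708842447 622
tip px [0.5842 0.0309 0.171 ]
z near front 0.1136 near back 0.114
```

View pics/s3.png

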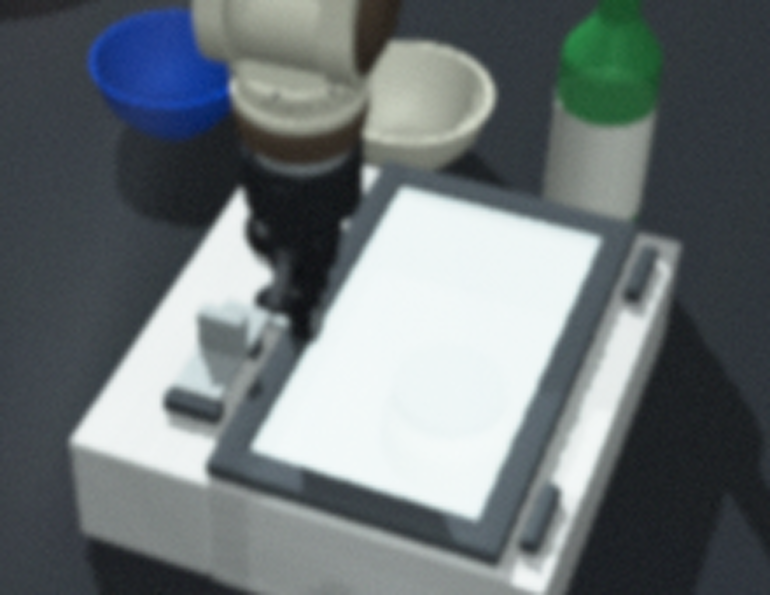

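```bash
python3 -m jog '[{"rotation":[0,0,0],"translation":[0,0,20],"grip":0},{"rotation":[0,0,0],"translation":[0,0,60],"grip":0},{"rotation":[0,0,8],"translation":[-20,-40,80],"grip":0},{"rotation":[0,0,16],"translation":[-46,-80,80],"grip":0},{"rotation":[0,0,24],"translation":[-46,-112,80],"grip":0},{"rotation":[0,0,32],"translation":[-46,-112,80],"grip":0},{"rotation":[0,0,40],"translation":[-46,-112,80],"grip":0},{"rotation":[0,0,48],"translation":[-46,-112,80],"grip":0},{"rotation":[0,0,56],"translation":[-46,-112,80],"grip":0},{"rotation":[0,0,64],"translation":[-46,-112,80],"grip":0},{"rotation":[0,0,72],"translation":[-46,-112,80],"grip":0},{"rotation":[0,0,80],"translation":[-46,-112,80],"grip":0},{"rotation":[0,0,86],"translation":[-46,-112,80],"grip":0},{"rotation":[0,0,86],"translation":[-46,-112,80],"grip":0}]'; sed -n 1,9p lid.py > l2.py; python3 l2.py; python3 - <<'E'
from h import *
o=readout.get_obs();print(o["q"].round(1),o["ee_pos"].round(4),o["tcp_rot"].round(1))
p,d,i=cam("scene");T=np.array(i["extrinsics"]);f=240/np.tan(np.radians(i["vertical_fov"])/2)
c=np.linalg.inv(T)@np.r_[o["ee_pos"],1];uv=c[:2]/c[2]*f+[i["cx"],i["cy"]];print("tcp px",uv)
u0,v0=int(uv[0])-60,int(uv[1])-55
q=cv2.resize(p[v0:v0+90,u0:u0+120,::-1],None,fx=6,fy=6,interpolation=cv2.INTER_CUBIC).copy()
cv2.circle(q,tuple(int(x) for x in (uv-[u0,v0])*6),6,(0,0,255),2);cv2.imwrite("pics/s4.png",q);print(u0,v0)
E
```

```text
time: 9.5
ee_pos: [0.5276, -0.0603, 0.1544]
tcp_rot: [-176.9, 0.1, 89.5]
wrist_force: [-0.6, 0.0, -0.2]
opening: -0.0001
grasp_force: 0.0
lid angle 0.0030147891140618276 432
tip px [0.5566 0.089  0.113 ]
z near front 0.1141 near back 0.1137
[-6.3  5.2  6.  93.9 -0.4 84.5] [ 0.5276 -0.0603  0.1544] [-1.769e+02  1.000e-01  8.930e+01]
tcp px [298.46788573 259.17366255]
238 204
```

View pics/s4.png

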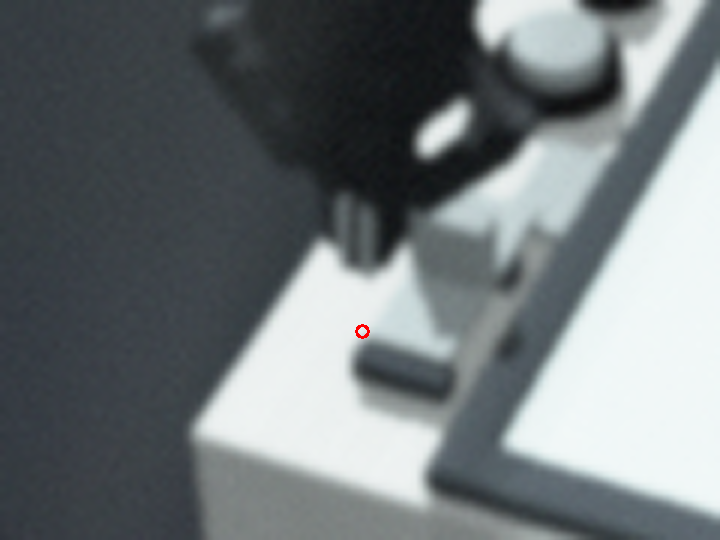

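The reported TCP lies about 38 mm below the real fingertip: the lid at 115 mm was felt at TCP z = 76 mm, and the picture agrees. I'll add this offset to every height from here. The lid is shut.

```bash
python3 -m jog '[{"rotation":[0,0,0],"translation":[0,0,-25],"grip":0},{"rotation":[0,0,0],"translation":[0,0,-50],"grip":0},{"rotation":[0,0,0],"translation":[0,0,-62],"grip":0},{"rotation":[0,0,0],"translation":[0,0,-67],"grip":0},{"rotation":[0,0,0],"translation":[0,15,-67],"grip":0},{"rotation":[0,0,0],"translation":[0,30,-67],"grip":0},{"rotation":[0,0,0],"translation":[0,42,-67],"grip":0},{"rotation":[0,0,0],"translation":[0,50,-67],"grip":0},{"rotation":[0,0,0],"translation":[0,56,-67],"grip":0},{"rotation":[0,0,0],"translation":[0,62,-67],"grip":0},{"rotation":[0,0,0],"translation":[0,68,-67],"grip":0},{"rotation":[0,0,0],"translation":[0,74,-67],"grip":0},{"rotation":[0,0,0],"translation":[0,80,-67],"grip":0},{"rotation":[0,0,0],"translation":[0,86,-67],"grip":0},{"rotation":[0,0,0],"translation":[0,92,-67],"grip":0},{"rotation":[0,0,0],"translation":[0,98,-67],"grip":0}]'
```

```text
time: 11.2
ee_pos: [0.5276, 0.0381, 0.0876]
tcp_rot: [-176.9, 0.1, 89.4]
wrist_force: [1.0, -3.3, 1.5]
opening: 0.0004
grasp_force: 1.4
```

```bash
python3 -m jog '[{"rotation":[0,0,0],"translation":[0,6,0],"grip":0},{"rotation":[0,0,0],"translation":[0,12,0],"grip":0},{"rotation":[0,0,0],"translation":[0,17,0],"grip":0},{"rotation":[0,0,0],"translation":[0,20,0],"grip":0},{"rotation":[0,0,0],"translation":[0,21,0],"grip":0},{"rotation":[0,0,0],"translation":[0,21,0],"grip":0}]'
```

```text
time: 11.8
ee_pos: [0.5275, 0.0452, 0.088]
tcp_rot: [-176.9, 1.6, 88.9]
wrist_force: [-1.2, -75.5, 7.5]
opening: 0.0
grasp_force: 37.9
```

```bash
python3 -m jog '[{"rotation":[0,0,0],"translation":[0,1,0],"grip":0},{"rotation":[0,0,0],"translation":[0,2,0],"grip":0},{"rotation":[0,0,0],"translation":[0,2,0],"grip":0}]'
```

```text
time: 12.1
ee_pos: [0.5275, 0.0452, 0.088]
tcp_rot: [-176.9, 1.8, 88.8]
wrist_force: [-0.6, -85.4, 9.1]
opening: 0.0001
grasp_force: 43.0
```

```bash
python3 -m jog '[{"rotation":[0,0,0],"translation":[0,-15,0],"grip":0},{"rotation":[0,0,0],"translation":[0,-45,0],"grip":0},{"rotation":[0,0,0],"translation":[0,-45,40],"grip":0},{"rotation":[0,0,0],"translation":[0,-80,80],"grip":0},{"rotation":[0,0,0],"translation":[0,-120,80],"grip":0},{"rotation":[0,0,0],"translation":[-40,-160,80],"grip":0},{"rotation":[0,0,0],"translation":[-40,-160,80],"grip":0}]'; python3 l2.py; python3 - <<'E'
from h import *
for n in("top","scene"):
  p,d,i=cam(n); cv2.imwrite(f"pics/{n}5.png",p[:,:,::-1])
  for t in("latch_fin","start_top","vent_top"):
    for r in spotter.mark_of(n,t)[:2]:
      print(n,t,np.round(r["uv"],1),round(r["confidence"],2),px2w(i,r["uv"],dep(d,r["uv"],1)).round(4), px2plane(i,r["uv"],.147 if t=="latch_fin" else .122).round(4))
E
python3 - <<'E'
import cv2,numpy as np
a=cv2.resize(cv2.imread("pics/top5.png")[200:320,190:390],(780,468),interpolation=2)
cv2.imwrite("pics/t5c.png",a)
E
```

```text
time: 12.8
ee_pos: [0.4855, -0.1015, 0.1676]
tcp_rot: [-176.8, 0.1, 89.2]
wrist_force: [0.6, -0.8, -0.2]
opening: 0.0003
grasp_force: 0.0
lid angle 0.0018481648288128135 559
tip px [0.5585 0.0888 0.1129]
z near front 0.1141 near back 0.1136
top latch_fin [301.2 263.1] 0.87 [0.5246 0.0629 0.1465] [0.5245 0.0629 0.147 ]
top latch_fin [281.5 160.1] 0.29 [0.7572 0.0858 0.1005] [0.7371 0.0836 0.147 ]
top start_top [253.8 273.6] 0.82 [0.5172 0.1572 0.1226] [0.5173 0.1573 0.122 ]
scene latch_fin [320.3 227.7] 0.64 [0.5276 0.0598 0.1466] [0.5277 0.0594 0.147 ]
scene start_top [329.  210.1] 0.44 [0.5114 0.1508 0.124 ] [0.5104 0.153  0.122 ]
scene start_top [318.8 229. ] 0.44 [0.5251 0.0564 0.1445] [0.5149 0.0787 0.122 ]
scene vent_top [343.6 194.9] 0.41 [0.5224 0.2226 0.1228] [0.522  0.2235 0.122 ]
```

View pics/t5c.png

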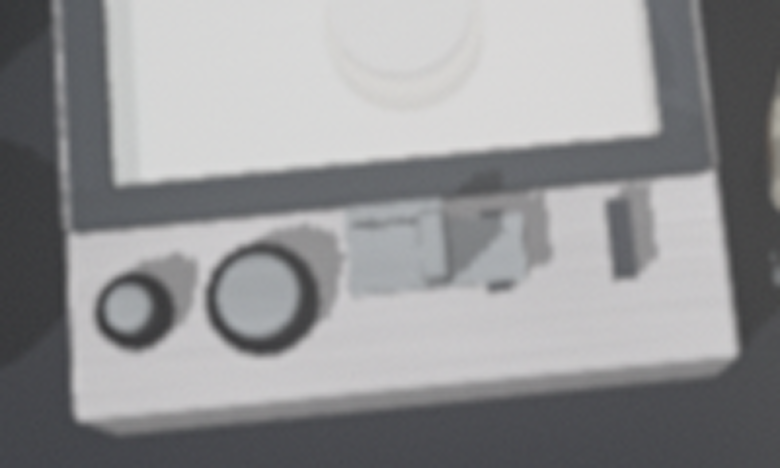

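```bash
python3 -m jog '[{"rotation":[0,0,0],"translation":[15,45,0],"grip":0},{"rotation":[0,0,0],"translation":[34,90,0],"grip":0},{"rotation":[0,0,0],"translation":[34,131,0],"grip":0},{"rotation":[0,0,0],"translation":[34,131,-20],"grip":0},{"rotation":[0,0,0],"translation":[34,131,-45],"grip":0},{"rotation":[0,0,0],"translation":[34,131,-60],"grip":0},{"rotation":[0,0,0],"translation":[34,131,-68],"grip":0},{"rotation":[0,0,0],"translation":[34,135,-68],"grip":0},{"rotation":[0,0,0],"translation":[34,140,-68],"grip":0},{"rotation":[0,0,0],"translation":[34,144,-68],"grip":0},{"rotation":[0,0,0],"translation":[34,147,-68],"grip":0},{"rotation":[0,0,0],"translation":[34,150,-68],"grip":0},{"rotation":[0,0,0],"translation":[34,150,-68],"grip":0}]'
```

```text
time: 14.55
ee_pos: [0.5222, 0.0455, 0.1008]
tcp_rot: [-177.0, 0.7, 89.2]
wrist_force: [-0.5, -29.7, 3.7]
opening: -0.0005
grasp_force: 14.8
```

```bash
python3 -c "
import cv2
a=cv2.imread('pics/scene5.png')[185:260,280:380]
b=cv2.imread('pics/scene0.png')[200:260,280:360]
a=cv2.resize(a,(800,600),interpolation=2)
a[400:600,533:800]=cv2.resize(b,(267,200),interpolation=2)
cv2.imwrite('pics/s5c.png',a)"
```

```text
(no output)
```

View pics/s5c.png

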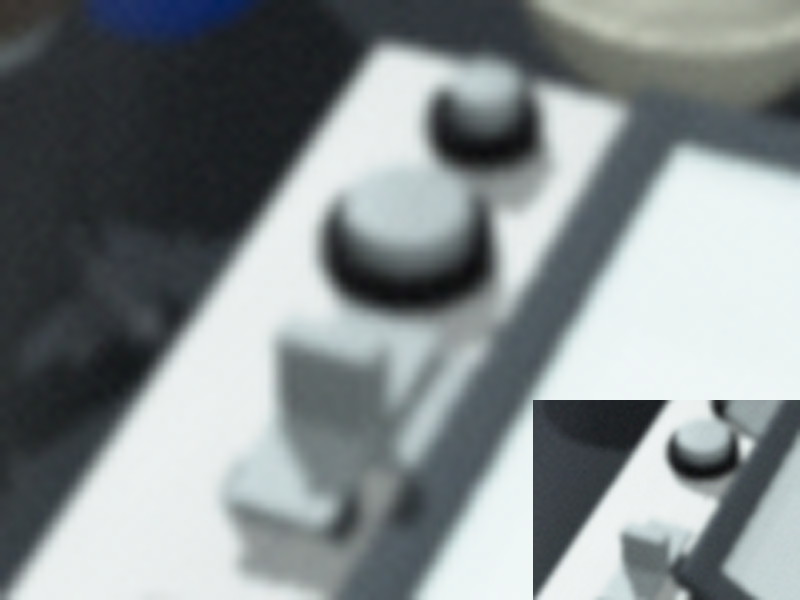

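```bash
python3 -m jog '[{"rotation":[0,0,0],"translation":[0,-15,0],"grip":0},{"rotation":[0,0,0],"translation":[0,-20,40],"grip":0},{"rotation":[0,0,0],"translation":[-10,-60,80],"grip":0},{"rotation":[0,0,0],"translation":[-40,-110,80],"grip":0},{"rotation":[0,0,0],"translation":[-60,-150,80],"grip":0},{"rotation":[0,0,0],"translation":[-60,-150,80],"grip":0}]'; cat > fin.py <<'E'
from h import *
for n in("top","scene"):
  p,d,i=cam(n);T=np.array(i["extrinsics"]);f=240/np.tan(np.radians(i["vertical_fov"])/2)
  v,u=np.mgrid[:480,:640]
  W=np.stack([(u-i["cx"])/f*d,(v-i["cy"])/f*d,d],-1)@T[:3,:3].T+T[:3,3]
  box=(d>0)&(W[...,0]>.49)&(W[...,0]<.553)&(W[...,1]>-.07)&(W[...,1]<.135)
  for nm,a,b in(("fin",.14,.152),("plate",.112,.12)):
    P=W[box&(W[...,2]>a)&(W[...,2]<b)]
    print(n,nm,len(P),"x",np.percentile(P[:,0],[2,50,98]).round(4),"y",np.percentile(P[:,1],[2,50,98]).round(4),"z",np.median(P[:,2]).round(4))
E
python3 fin.py; python3 l2.py
```

```text
time: 15.15
ee_pos: [0.4602, -0.1025, 0.1811]
tcp_rot: [-177.0, 0.1, 89.2]
wrist_force: [0.3, -0.2, -0.3]
opening: -0.0
grasp_force: 0.0
top fin 132 x [0.5099 0.5254 0.5425] y [0.0566 0.0634 0.0701] z 0.146
top plate 730 x [0.5069 0.5251 0.5429] y [-0.0324  0.0558  0.1319] z 0.1154
scene fin 77 x [0.5126 0.5294 0.5446] y [0.0532 0.0585 0.0689] z 0.1454
scene plate 319 x [0.505  0.5287 0.5451] y [-0.0373  0.0456  0.1337] z 0.115
lid angle 0.0024823333071816024 520
tip px [0.5568 0.0888 0.1122]
z near front 0.1139 near back 0.1136
```

Fin centre is now at y = 0.063, a 45 mm move, and it hit a hard stop twice. Either the latch started partly across or something blocks it. Pushing it gently back will measure its full range.

```bash
python3 -m jog '[{"rotation":[0,0,0],"translation":[15,45,0],"grip":0},{"rotation":[0,0,0],"translation":[30,90,0],"grip":0},{"rotation":[0,0,0],"translation":[45,135,0],"grip":0},{"rotation":[0,0,0],"translation":[65,175,0],"grip":0},{"rotation":[0,0,0],"translation":[65,194,0],"grip":0},{"rotation":[0,0,0],"translation":[65,194,0],"grip":0}]'; python3 -m jog '[{"rotation":[0,0,0],"translation":[0,0,-30],"grip":0},{"rotation":[0,0,0],"translation":[0,0,-60],"grip":0},{"rotation":[0,0,0],"translation":[0,0,-80],"grip":0},{"rotation":[0,0,0],"translation":[0,0,-81],"grip":0},{"rotation":[0,0,0],"translation":[0,-8,-81],"grip":0},{"rotation":[0,0,0],"translation":[0,-16,-81],"grip":0},{"rotation":[0,0,0],"translation":[0,-24,-81],"grip":0},{"rotation":[0,0,0],"translation":[0,-32,-81],"grip":0},{"rotation":[0,0,0],"translation":[0,-40,-81],"grip":0},{"rotation":[0,0,0],"translation":[0,-47,-81],"grip":0},{"rotation":[0,0,0],"translation":[0,-54,-81],"grip":0}]'
```

```text
time: 15.9
ee_pos: [0.5267, 0.0988, 0.1787]
tcp_rot: [-176.8, 0.1, 89.7]
wrist_force: [0.0, -0.1, 0.1]
opening: 0.0001
grasp_force: 0.0
time: 17.0
ee_pos: [0.5268, 0.0399, 0.0988]
tcp_rot: [-176.9, 0.1, 89.4]
wrist_force: [0.8, 2.8, 2.0]
opening: -0.0
grasp_force: 1.4
```

```bash
python3 -m jog '[{"rotation":[0,0,0],"translation":[0,-3,0],"grip":0},{"rotation":[0,0,0],"translation":[0,-6,0],"grip":0},{"rotation":[0,0,0],"translation":[0,-6,0],"grip":0}]'
```

```text
time: 17.3
ee_pos: [0.5264, 0.0341, 0.0984]
tcp_rot: [-176.8, 0.1, 89.4]
wrist_force: [-0.0, 0.1, -0.2]
opening: -0.0003
grasp_force: 0.0
```

```bash
python3 -m jog '[{"rotation":[0,0,0],"translation":[0,-3,0],"grip":0},{"rotation":[0,0,0],"translation":[0,-6,0],"grip":0},{"rotation":[0,0,0],"translation":[0,-8,0],"grip":0},{"rotation":[0,0,0],"translation":[0,-10,0],"grip":0}]'; python3 -m jog '[{"rotation":[0,0,0],"translation":[0,-2,0],"grip":0},{"rotation":[0,0,0],"translation":[0,-4,0],"grip":0},{"rotation":[0,0,0],"translation":[0,-4,0],"grip":0}]'
```

```text
time: 17.7
ee_pos: [0.5264, 0.0245, 0.0984]
tcp_rot: [-176.8, 0.1, 89.4]
wrist_force: [-0.7, 3.4, -0.5]
opening: -0.0001
grasp_force: 1.3
time: 18.0
ee_pos: [0.5264, 0.0209, 0.0984]
tcp_rot: [-176.8, 0.0, 89.4]
wrist_force: [-0.8, 5.3, -0.3]
opening: 0.0001
grasp_force: 2.6
```

The latch went back to the open stop at fin y = 0.003, so its range is 60 mm. It had started about 15 mm across, and the earlier hard stop was the fully-across end. Now I'll slide it across again.

```bash
python3 -m jog '[{"rotation":[0,0,0],"translation":[0,4,0],"grip":0},{"rotation":[0,0,0],"translation":[0,4,30],"grip":0},{"rotation":[0,0,0],"translation":[0,-40,32],"grip":0},{"rotation":[0,0,0],"translation":[0,-58,32],"grip":0},{"rotation":[0,0,0],"translation":[0,-58,0],"grip":0},{"rotation":[0,0,0],"translation":[0,-58,-2],"grip":0},{"rotation":[0,0,0],"translation":[0,-48,-2],"grip":0},{"rotation":[0,0,0],"translation":[0,-38,-2],"grip":0},{"rotation":[0,0,0],"translation":[0,-28,-2],"grip":0},{"rotation":[0,0,0],"translation":[0,-18,-2],"grip":0},{"rotation":[0,0,0],"translation":[0,-9,-2],"grip":0},{"rotation":[0,0,0],"translation":[0,0,-2],"grip":0},{"rotation":[0,0,0],"translation":[0,9,-2],"grip":0},{"rotation":[0,0,0],"translation":[0,17,-2],"grip":0},{"rotation":[0,0,0],"translation":[0,23,-2],"grip":0},{"rotation":[0,0,0],"translation":[0,28,-2],"grip":0},{"rotation":[0,0,0],"translation":[0,28,-2],"grip":0}]'
```

```text
time: 19.7
ee_pos: [0.5266, 0.0452, 0.0967]
tcp_rot: [-176.9, 0.6, 89.3]
wrist_force: [0.5, -22.8, 4.4]
opening: 0.0004
grasp_force: 11.3
```

```bash
python3 -m jog '[{"rotation":[0,0,0],"translation":[0,-12,0],"grip":0},{"rotation":[0,0,0],"translation":[0,-12,50],"grip":0},{"rotation":[0,0,0],"translation":[-60,-50,70],"grip":0},{"rotation":[0,0,0],"translation":[-80,-90,70],"grip":0},{"rotation":[0,0,0],"translation":[-80,-120,70],"grip":0},{"rotation":[0,0,0],"translation":[-80,-120,70],"grip":0}]'; python3 fin.py; python3 l2.py
```

```text
time: 20.3
ee_pos: [0.4455, -0.0744, 0.1672]
tcp_rot: [-176.9, 0.1, 89.2]
wrist_force: [0.8, -0.4, 0.1]
opening: -0.0003
grasp_force: 0.0
top fin 132 x [0.51   0.5257 0.5426] y [0.0566 0.0634 0.07  ] z 0.1462
top plate 751 x [0.5077 0.5257 0.5434] y [-0.033   0.0538  0.1299] z 0.1154
scene fin 73 x [0.5125 0.5282 0.5439] y [0.0526 0.0592 0.0682] z 0.1459
scene plate 325 x [0.509  0.5297 0.5462] y [-0.0366  0.0457  0.1331] z 0.115
lid angle 0.0016605688248002614 511
tip px [0.559  0.0879 0.1127]
z near front 0.1143 near back 0.114
```

```bash
python3 -m jog '[{"rotation":[0,0,0],"translation":[12,45,0],"grip":0},{"rotation":[0,0,0],"translation":[25,90,0],"grip":0},{"rotation":[0,0,0],"translation":[40,135,0],"grip":0},{"rotation":[0,0,0],"translation":[54,180,0],"grip":0},{"rotation":[0,0,0],"translation":[68,227,0],"grip":0},{"rotation":[0,0,0],"translation":[68,227,0],"grip":0},{"rotation":[0,0,0],"translation":[68,227,-30],"grip":0},{"rotation":[0,0,0],"translation":[68,227,-50],"grip":0},{"rotation":[0,0,0],"translation":[68,227,-60],"grip":0},{"rotation":[0,0,0],"translation":[68,227,-65],"grip":0},{"rotation":[0,0,0],"translation":[68,227,-65],"grip":0}]'; python3 - <<'E'
from h import *
o=readout.get_obs();print(o["q"].round(1),o["ee_pos"])
E
```

```text
time: 21.55
ee_pos: [0.5144, 0.1559, 0.1015]
tcp_rot: [-176.8, 0.1, 89.4]
wrist_force: [-0.8, 0.2, -0.3]
opening: -0.0001
grasp_force: 0.0
[ 16.4   5.8   0.8  88.1   0.8 106.9] [0.51441158 0.15587096 0.10146378]
```

```bash
python3 -m jog '[{"rotation":[0,0,0],"translation":[-1,-3,-8],"grip":0},{"rotation":[0,0,0],"translation":[-1,-3,-14],"grip":0},{"rotation":[0,0,0],"translation":[-1,-3,-18],"grip":0},{"rotation":[0,0,0],"translation":[-1,-3,-20],"grip":0},{"rotation":[0,0,0],"translation":[-1,-3,-22],"grip":0},{"rotation":[0,0,0],"translation":[-1,-3,-24],"grip":0},{"rotation":[0,0,0],"translation":[-1,-3,-26],"grip":0},{"rotation":[0,0,0],"translation":[-1,-3,-27],"grip":0}]'
```

```text
time: 22.35
ee_pos: [0.5142, 0.1525, 0.077]
tcp_rot: [-177.0, 0.1, 89.4]
wrist_force: [-5.5, -4.7, 24.6]
opening: 0.0001
grasp_force: 12.3
```

```bash
python3 -m jog '[{"rotation":[0,0,0],"translation":[0,0,-1],"grip":0},{"rotation":[0,0,0],"translation":[0,0,-1],"grip":0},{"rotation":[0,0,0],"translation":[0,0,-1],"grip":0},{"rotation":[0,0,0],"translation":[0,0,-1],"grip":0},{"rotation":[0,0,0],"translation":[0,0,-1],"grip":0},{"rotation":[0,0,0],"translation":[0,0,-1],"grip":0},{"rotation":[0,0,0],"translation":[0,0,-1],"grip":0},{"rotation":[0,0,0],"translation":[0,0,-1],"grip":0},{"rotation":[0,0,0],"translation":[0,0,-1],"grip":0}]'; python3 -m jog '[{"rotation":[0,0,0],"translation":[0,0,8],"grip":0},{"rotation":[0,0,0],"translation":[0,0,30],"grip":0},{"rotation":[0,0,0],"translation":[0,0,70],"grip":0},{"rotation":[0,0,0],"translation":[0,0,100],"grip":0},{"rotation":[0,0,0],"translation":[-40,-40,100],"grip":0},{"rotation":[0,0,0],"translation":[-70,-80,100],"grip":0},{"rotation":[0,0,0],"translation":[-90,-120,100],"grip":0},{"rotation":[0,0,0],"translation":[-90,-160,100],"grip":0},{"rotation":[0,0,0],"translation":[-90,-200,100],"grip":0},{"rotation":[0,0,0],"translation":[-90,-240,100],"grip":0},{"rotation":[0,0,0],"translation":[-90,-240,100],"grip":0},{"rotation":[0,0,0],"translation":[-90,-240,100],"grip":0}]'; python3 fin.py; python3 l2.py; python3 - <<'E'
from h import *
p,d,i=cam("top")
for n,uv in(("start",(256,275.5)),("vent",(223.3,279.3))): print(n,px2w(i,uv,dep(d,uv)).round(4))
E
```

```text
time: 23.25
ee_pos: [0.5143, 0.1525, 0.077]
tcp_rot: [-177.1, 0.1, 89.4]
wrist_force: [-7.5, -4.8, 25.1]
opening: -0.0001
grasp_force: 12.7
time: 24.45
ee_pos: [0.4234, -0.0878, 0.1733]
tcp_rot: [-176.8, 0.1, 89.3]
wrist_force: [-0.2, -0.2, 0.1]
opening: -0.0002
grasp_force: 0.0
top fin 132 x [0.5097 0.5258 0.5425] y [0.0566 0.0633 0.0701] z 0.146
top plate 747 x [0.5071 0.5254 0.5431] y [-0.0336  0.055   0.132 ] z 0.1154
scene fin 75 x [0.5126 0.528  0.5434] y [0.0534 0.0585 0.0679] z 0.1455
scene plate 327 x [0.5062 0.5282 0.5449] y [-0.0337  0.0465  0.1338] z 0.1154
lid angle 0.002695838942402473 516
tip px [0.5564 0.0876 0.1123]
z near front 0.1145 near back 0.1143
start [0.5129 0.1531 0.1237]
vent [0.5118 0.2168 0.1229]
```

The lid is shut, the latch is across and both buttons are up, so I'm handing in.

```bash
python3 -c "
from workcell import bot
print(bot.job_done())"
```

```text
the job is handed in; nothing more can be done
None
```

I handed the job in at about 24.5 s with the lid shut, the latch fully across and both buttons back up after holding the large one down for about 1 s; I slid the latch back once to measure its travel before closing it again, and I took no final check of the jar, bottle, mill or bowl.

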